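# Load a specimen tray into the drying rack

### The job

One bay of the drying rack, the left one as the robot sees it, holds two pinning boards and has one free rail pair. Lift the specimen tray off the bench by its grip, slide it onto that free rail pair, gently and without forcing it, fully in until it meets the back stops, so that its plate drops flat onto the rails behind the two small front lips, and let go. Leave the boards and everything else on the bench undisturbed.

Things in the scene. Friction and masses are not known exactly. Their poses are not given: they have to be found in the camera images.
- tray: Specimen tray, loose, 0.15 to 0.3 kg: flat aluminium plate 100 (x) x 110 (y) x 4 mm with nine low white cups, all over 10 mm in from the edges; a flat neck 22 mm wide leads from the plate's -x edge to a black grip post. Origin: underside, middle of the plate; x points away from the post (the way it is slid in), z up. Starts flat on the bench, post towards the robot
- tray_grip (a point): The point to grip: on the axis of the tray's black post, 24 mm above the tray's underside, 150 mm to -x of the plate's middle; axes as the tray's. The post is 14 (x) x 26 (y) mm and 36 mm tall, its foot level with the underside; pinch it from above across either width
- rack: Drying rack with clear walls, fixed, 142 (x) x 245 (y) x 210 mm, open in front and behind. Origin: on the bench under the middle of its front edge; x points into the rack, y to its left bay. Two bays at y = +60 (left) and -60 mm, 115 mm wide inside. Each has three rail pairs (ledges 10 mm wide along both walls), tops 50, 105, 160 mm above the bench. Hard and rigid: over 18 N on it is too much
- left_rails0 (a point): Left bay, lowest rail pair: middle of its mouth, at rail-top height in the plane of the rack's front; axes as the rack's. The steel lips and back stops of all rail pairs form one frame, clamped anywhere along 28 mm of depth, otherwise rigid; where it is clamped is not measured and must be felt. A seated tray's origin lies at x = 54 to 85 mm here
- left_rails1 (a point): Left bay, middle rail pair: mouth, as for the lowest. Near the front of each ledge a lip 4 mm thick (x) and 5 mm high stands across it, its front face 0 to 28 mm behind the rack's front (same for all). From 60 mm behind the front a strip along each wall, 13 mm above the rail top, holds plates down: a 4 mm plate slides in with its underside 5 to 9 mm above the rail tops
- left_rails2 (a point): Left bay, top rail pair: mouth, as for the lowest. Back stops: upright strips 12 mm wide along each wall, front faces 107 mm behind the lips' front faces, so 107 to 135 mm behind the rack's front. Between lips and stops are 103 mm: a seated 100 mm plate has 3 mm of play. Push slowly (20 mm/s) until 6 to 10 N tells the stops, draw back 1 to 2 mm, lower until 3 to 5 N, let go
- board0: Pinning board of 72 (x) x 110 (y) mm, 4 mm aluminium with an 8 mm cork pad and pinned insects, no grip, about 0.2 kg, loose on the lowest rail pair of either the left or the right bay. Two of the three boards lie in the left bay, one in the right. Origin: under the plate's middle; axes as the rack's
- board1: Pinning board of 72 (x) x 110 (y) mm, 4 mm aluminium with an 8 mm cork pad and pinned insects, no grip, about 0.2 kg, loose on the middle rail pair of either the left or the right bay. Two of the three boards lie in the left bay, one in the right. Origin: under the plate's middle; axes as the rack's
- board2: Pinning board of 72 (x) x 110 (y) mm, 4 mm aluminium with an 8 mm cork pad and pinned insects, no grip, about 0.2 kg, loose on the top rail pair of either the left or the right bay. Two of the three boards lie in the left bay, one in the right. Origin: under the plate's middle; axes as the rack's
- vial0: Plugged clear fly vial, diameter 25 mm, 95 mm tall, loose, upright, robot-side of tray and rack; origin under its foot
- vial1: Plugged clear fly vial like the other, loose, upright, to the right of the rack; origin under its foot
- dish: Covered glass dish, diameter 94 mm, 16 mm tall, loose; origin under its foot
- bottle: Amber bottle, diameter 90 mm, 200 mm tall, loose; origin under its foot
- dispenser: Black tape dispenser, 150 x 60 x 88 mm, loose; origin under its foot
- beaker: Glass beaker, diameter 68 mm, 85 mm tall, loose; origin under its foot
There are look-alikes about, which are no part of the job. Leave any orange or red look-alike of the tray alone.

How it is judged (in metres and radians):
On the way, in this order (a step that is already met when the one before it is completed fails the run):
1. the tray is lifted clear of the bench (height (world z) of tray above 0.03 m and x of tray in the frame of rack below -0.03 m), for 0.2 s.
2. the plate's leading edge is 30 mm or more inside the left bay, plate about level (x of tray in the frame of rack between -0.02 and 0.1 m and y of tray in the frame of rack between 0.052 and 0.068 m and angle between tray's own z axis and vertical below 0.12 rad), for 0.2 s.
At the end, for the whole second after the job is handed in: The tray rests, released, flat on the free rail pair of the left bay, behind the lips: underside within 1.5 mm of rail height, tilt under 0.022 rad, origin 51 to 88 mm behind the rack's front, within 6 mm of the bay's middle, square within 0.06 rad (((x of tray in the frame of left_rails0 between 0.051 and 0.088 m and y of tray in the frame of left_rails0 between -0.006 and 0.006 m and z of tray in the frame of left_rails0 between -0.0015 and 0.0015 m) or (x of tray in the frame of left_rails1 between 0.051 and 0.088 m and y of tray in the frame of left_rails1 between -0.006 and 0.006 m and z of tray in the frame of left_rails1 between -0.0015 and 0.0015 m) or (x of tray in the frame of left_rails2 between 0.051 and 0.088 m and y of tray in the frame of left_rails2 between -0.006 and 0.006 m and z of tray in the frame of left_rails2 between -0.0015 and 0.0015 m)) and angle between tray's own z axis and vertical below 0.022 rad and angle between the x axis of tray and the x axis of rack, either way round below 0.06 rad and linear speed of tray below 0.02 m/s); the robot touches nothing.
It fails at once if more than 18 N between the tray or the robot and the rack (contact force between any of tray, the arm, the fingers and rack above 18 N).
It fails at once if a pinning board shifted by more than 10 mm (distance of any of board0, board1, board2 from where it was at the start of the episode above 0.01 m).
It fails at once if a thing on the bench shifted or knocked over (more than 25 mm) (distance of any of vial0, vial1, dish, bottle, dispenser, beaker from where it was at the start of the episode above 0.025 m).
It also fails if it takes over 59 s, if anything falls off the work surface, if the arm or the gripper's body presses on something with over 40 N, if the wrist force passes 120 N, or if a joint passes its speed limit or range.

### The arm

A 6-joint arm with a two-finger parallel gripper is mounted at the origin on the work surface. World frame = base frame: x ahead of the robot, y to its left, z up, the work surface at z = 0. Lengths are in mm, angles in rad, forces in N, time in s.
With the tool pointing down it reaches from about 275 to 850 mm from the base axis. Payload 5.2 kg.
Tool frame: the origin (TCP) lies at the very end of the fingers, on their centre line; the grasp point (between the pads) lies behind it (hold_point_z is the y of the grasp point in the tool frame, in mm); y points along the fingers, z is the direction in which the jaws open and shut, and the axes are right-handed (so a half turn about y gives the same grasp; the last joint's range is limited). The gripper opens to 85 mm and grips with 20 to 120 N. Pads are 22 mm wide; open, the fingers measure 114 mm over their backs; the gripper's body (76 mm by 85 mm) begins 54 mm behind the grasp point. The pads swing forward as they close: fully open they stand 13 mm farther back than shut.
Start: joints at [0.979, 0.259, 1.535, -0, 1.348, -0.203], TCP at [208.472, 508.964, 231.31] pointing down, gripper open.
Joint ranges: [-3.14, 3.14], [-0.91, 2.08], [0.19, 2.58], [-1.22, 4.36], [0.22, 2.71], [-3.12, 3.12]. Speed limits (rad/s): [2.57, 2.57, 3.14, 3.14, 3.14, 3.14].

### API

Orientations are given as a rotation vector (axis times angle).
In Python, from rig import observe, get_image, hand_in, hold_point_z gives the robot as it stands. The module is installed in compiled form; this text tells all that it offers.
- The arm moves only by the tool jog_arm, never from a script. Its arguments are lists of equal length, an entry for each row: "offset": the shift along the world's x, y, z in cm, a list of three; "spin": the turn about the world's z in units of 5 degrees (1.0 is 5 degrees); "jaw": the opening, from 0 (shut) to 1 (fully open). A call has exactly 10 rows; each row is the pose to reach, as a shift and turn from the pose commanded when the call began; what a row does not reach only later rows make up. A row lasts 1/12 s, in which the tool goes at most 41.7 mm and 7.16 degrees, less where a joint would pass 70% of its speed; a pose out of reach is approached as far as the arm can. A call with a gripper value outside its range is refused whole. The fingers move at their own pace and stop on an object; the grip force is fixed at half the most. Time passes only in rows, so rows that repeat a pose let the fingers close, or fill a call up. It gives the time, the measured TCP pose, the force and the opening at its end, in the units of the state.
- observe(): the state, without advancing time (a new reading comes with each control period).
- get_image(name): name is "scene" or "side" or "wrist"; returns a dict with "pixels" (384x512x3 uint8, red, green, blue), "z_map" (384x512 float32, mm along the optical axis (not along the pixel's ray), 0 where there is no reading), "K" (3x3 intrinsics, pixels), "R" (3x3) and "t" (3): a world point X has camera coordinates R X + t; the wrist camera has in their place "hand_eye" (4x4, takes a point from camera to tool coordinates, whose origin is the TCP and whose axes are the tool frame's). Camera axes: x right, y down, z forward; pixel columns grow to the right and rows downward; lengths in mm; the calibration is good to about 2 mm. A picture is of the moment at which its call begins: read the wrist's pose just before it.
- hand_in(): hands the job in, once; it reports no verdict.
The state is a dict: "clock": time; "q": joint angles; "joint_vel": joint speeds; "effort": joint torques, N m; "ee_pos": TCP position; "eef_rot": TCP orientation; "force": force on the tool from outside, world axes, zero at the start; "wrist_torque": the same for the moment, N m; "width": finger opening in mm.
Only numpy, scipy, OpenCV 4.12 (cv2) and the standard library are available. Lean on these libraries where they do the work, as an engineer would, in place of code of your own. Each camera call takes 0.05 s, during which the arm holds its last target. There are 200 camera calls.

## Working session

There is one attempt and no reset: what is moved stays moved. The work goes in short steps, Python scripts to look and compute and a tool call to move; the robot and the scene stay as the last step left them, time stands still between calls to the robot, and variables do not carry over. Pictures are saved under pics/ and viewed, about 8 in all and at most 12, crops included, and the job is handed in when it is done.

Besides the shell and the picture viewer there is one more tool, called after "Call:" in YAML: its name, and indented under it one key for each argument. jog_arm: Moves the arm, as the interface text tells. Its arguments: {"type":"object","properties":{"offset":{"type":"array","items":{"type":"array","items":{"type":"number"}}},"spin":{"type":"array","items":{"type":"number"}},"jaw":{"type":"array","items":{"type":"number"}}},"required":["offset","spin","jaw"]}

```bash
mkdir -p pics; cat > h.py <<'E'
import numpy as np, cv2
from rig import observe,get_image,hand_in,hold_point_z
def grab(n):
    d=get_image(n); cv2.imwrite(f'pics/{n}_{observe()["clock"]:.2f}.png',d['pixels'][:,:,::-1]); np.savez(f'{n}.npz',**d); return d
def world(d,u,v,z=None,depth=None):
    K,R,t=d['K'],d['R'],d['t']; r=np.linalg.inv(K)@np.array([u,v,1.]); c=-R.T@t; w=R.T@r
    s=depth if depth is not None else (z-c[2])/w[2]
    return c+s*w
E
python3 - <<'E'
from h import *
s=observe();print({k:np.round(v,3) for k,v in s.items()},hold_point_z)
a=grab('scene');b=grab('side')
for d in (a,b): print(d['K'],d['R'],d['t'],-d['R'].T@d['t'])
cv2.imwrite('pics/a.png',a['pixels'][:,:,::-1].repeat(1,0)); 
cv2.imwrite('pics/both.png',np.vstack([a['pixels'],b['pixels']])[:,:,::-1])
E
ls pics
```

```text
{'clock': np.float64(0.0), 'q': array([ 0.979,  0.259,  1.536, -0.   ,  1.348, -0.203]), 'joint_vel': array([ 0.001, -0.002,  0.001, -0.001,  0.001,  0.002]), 'effort': array([-0.0000e+00, -4.4604e+01, -2.9057e+01, -0.0000e+00,  1.2000e-02,
       -0.0000e+00]), 'ee_pos': array([208.179, 508.489, 230.443]), 'eef_rot': array([-1.551,  0.306, -0.305]), 'force': array([-0.127, -0.216,  0.281]), 'wrist_torque': array([-0.013, -0.015, -0.012]), 'width': np.float64(85.19)} -18.700000000000003
[[404.71293275   0.         254.60215872]
 [  0.         404.71293275 196.6457555 ]
 [  0.           0.           1.        ]] [[-1.58947784e-01  9.87286982e-01 -1.34315143e-04]
 [ 6.24989832e-01  1.00514615e-01 -7.74134693e-01]
 [-7.64279603e-01 -1.23130939e-01 -6.33020900e-01]] [  56.36988646 -225.25143705 1698.48451371] [1447.85679679  176.12380021  900.80881451]
[[471.24655323   0.         259.9593888 ]
 [  0.         471.24655323 196.24825266]
 [  0.           0.           1.        ]] [[ 0.96469549 -0.26313552  0.0110597 ]
 [-0.19735743 -0.75007333 -0.63122107]
 [ 0.17439227  0.60675341 -0.77552411]] [-461.46480571  166.20931336 1421.56551053] [ 230.06561477 -859.29832352 1212.47680703]
a.png
both.png
scene_0.05.png
side_0.10.png
```

View pics/a.png

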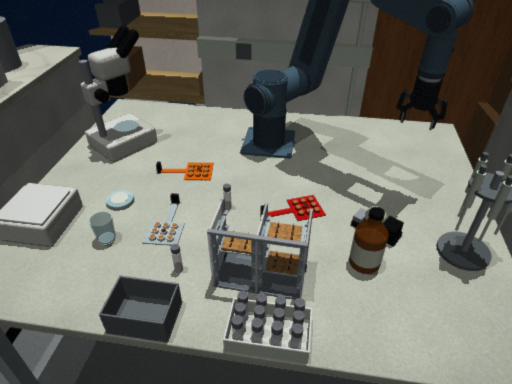

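```bash
cp pics/side_*.png pics/b.png
```

```text
(no output)
```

View pics/b.png

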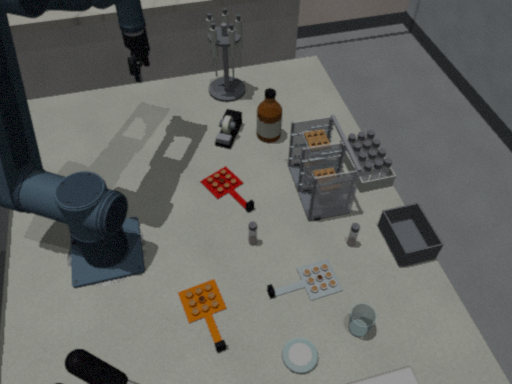

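The scene view shows the grey tray at (163,233) with its black post at (175,199). The rack is at (262,250); its left bay (+y) is the right half of the image, with boards near (285,232) and (285,262). The side view shows the tray at (320,280) and post at (271,291). Next I'll enlarge the rack and measure.

```bash
python3 - <<'E'
from h import *
a=np.load('scene.npz');b=np.load('side.npz')
A=cv2.resize(a['pixels'][190:300,195:330],None,fx=4.4,fy=4.4,interpolation=cv2.INTER_CUBIC)
B=cv2.resize(b['pixels'][110:225,275:365],None,fx=4.2,fy=4.2,interpolation=cv2.INTER_CUBIC)
B=B[:A.shape[0]]; B=cv2.copyMakeBorder(B,0,A.shape[0]-B.shape[0],0,0,0)
im=np.hstack([A,B]); print(im.shape); im=im[:600]
im=cv2.resize(im,(800,int(im.shape[0]*800/im.shape[1])));cv2.imwrite('pics/rack.png',im[:,:,::-1])
# black posts, orange blobs
for n,d,z in(('scene',a,36),('side',b,36)):
    hsv=cv2.cvtColor(d['pixels'],cv2.COLOR_RGB2HSV)
    m=(hsv[...,2]<45).astype(np.uint8)
    k,l,st,c=cv2.connectedComponentsWithStats(m)
    for i in range(1,k):
        if 12<st[i,4]<150 : print(n,'blk',np.round(c[i],1),st[i,4],np.round(world(d,*c[i],z=z-10),0))
    m=((hsv[...,0]<22)&(hsv[...,1]>90)&(hsv[...,2]>90)).astype(np.uint8)
    k,l,st,c=cv2.connectedComponentsWithStats(m)
    for i in range(1,k):
        if 6<st[i,4]<900 : print(n,'or',np.round(c[i],1),st[i,:],np.round(world(d,*c[i],z=8),0), np.round(world(d,*c[i],depth=d['z_map'][int(c[i][1]),int(c[i][0])]),0))
# depth points of rack region
for n,d in(('scene',a),('side',b)):
    v,u=np.mgrid[0:384,0:512]; zz=d['z_map']; r=np.stack([(u-d['K'][0,2])/d['K'][0,0],(v-d['K'][1,2])/d['K'][1,1],np.ones_like(u)],-1)*zz[...,None]
    P=(r-d['t'])@d['R']
    np.save(n+'P.npy',P)
    print(n,(zz>0).mean())
E
```

```text
(484, 972, 3)
scene blk [490.4   2.1] 25 [-2431.  1529.    26.]
scene blk [464.2  52.5] 62 [-1170.  1039.    26.]
scene blk [492.8  54.4] 40 [-1163.  1200.    26.]
scene blk [411.6  69.4] 85 [-847.  689.   26.]
scene blk [89.6 71.3] 46 [ -539. -1063.    26.]
scene blk [467.8 102.7] 16 [-468.  897.   26.]
scene blk [509. 159.] 26 [ 10. 937.  26.]
scene blk [158.5 167.2] 35 [ 277. -378.   26.]
scene blk [482.  169.8] 26 [102. 815.  26.]
scene blk [508.3 181. ] 30 [160. 890.  26.]
scene blk [482.8 202.1] 72 [299. 767.  26.]
scene blk [174.5 198.4] 62 [ 444. -261.   26.]
scene blk [261.7 208.9] 15 [451.  39.  26.]
scene blk [354.6 223.2] 38 [472. 339.  26.]
scene blk [358.3 240.8] 51 [549. 348.  26.]
scene blk [354.5 265.5] 43 [650. 334.  26.]
scene blk [373.7 269.6] 15 [657. 386.  26.]
scene blk [279.5 281.1] 19 [739. 131.  26.]
scene blk [291.2 281.2] 23 [735. 162.  26.]
scene blk [264.5 285.5] 13 [760.  92.  26.]
scene blk [261.5 303.1] 16 [818.  93.  26.]
scene blk [299.1 308. ] 17 [817. 190.  26.]
scene blk [261.2 315.8] 13 [856.  97.  26.]
scene blk [278.9 318.1] 19 [855. 142.  26.
[... 2558 characters left out ...]
] [323 265   4   3  11] [ 615. -221.    8.] [ 612. -225.   16.]
side or [315.6 268.6] [314 267   4   4  13] [ 587. -223.    8.] [ 587. -223.    9.]
side or [306.6 271.6] [305 270   4   4  13] [ 558. -225.    8.] [ 558. -226.    8.]
side or [328.3 273.9] [327 272   4   4  12] [ 617. -249.    8.] [ 615. -251.   12.]
side or [310.5 279.5] [309 278   4   4  14] [ 560. -253.    8.] [ 560. -254.   10.]
side or [332.4 282.4] [331 281   4   4  13] [ 618. -278.    8.] [ 616. -281.   14.]
side or [323.5 284.7] [322 283   4   4  14] [ 591. -278.    8.] [ 590. -280.   11.]
side or [314.2 287.7] [312 286   5   4  16] [ 562. -280.    8.] [ 561. -282.   11.]
scene 0.9959971110026041
side 0.9958699544270834
```

View pics/rack.png

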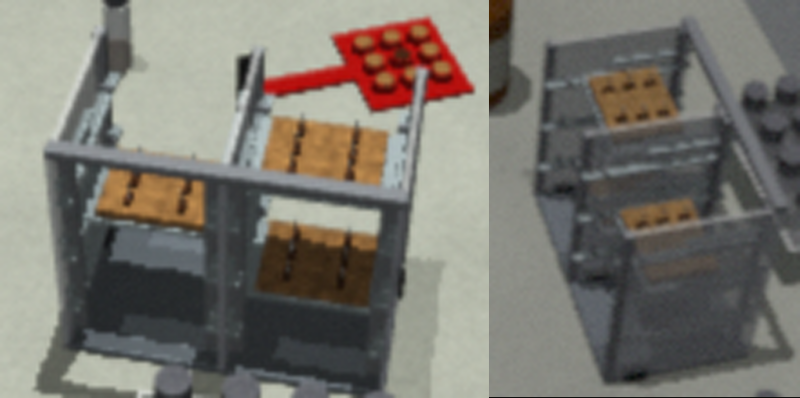

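Left bay holds boards at the top (z≈172) and bottom (z≈60) levels. The middle pair (105 mm) is free. Measuring rack pose and tray yaw.

```bash
python3 - <<'E'
from h import *
from scipy.spatial.transform import Rotation as Ro
s=observe();M=Ro.from_rotvec(s['eef_rot']).as_matrix();print('toolaxes xyz cols\n',M.round(3))
for n in('scene','side'):
    P=np.load(n+'P.npy').reshape(-1,3)
    q=P[(P[:,0]>600)&(P[:,0]<820)&(P[:,1]>-80)&(P[:,1]<240)]
    t=q[(q[:,2]>203)&(q[:,2]<218)]
    print(n,len(t),t.min(0).round(),t.max(0).round(),cv2.minAreaRect(t[:,:2].astype(np.float32)),np.median(t[:,2]))
    for lo,hi in((168,178),(113,123),(57,66)):
        d=np.load(n+'.npz');hsv=cv2.cvtColor(d['pixels'],cv2.COLOR_RGB2HSV).reshape(-1,3)
        o=(hsv[:,0]<22)&(hsv[:,1]>90)&(P[:,0]>600)&(P[:,0]<820)&(P[:,1]>-80)&(P[:,1]<240)&(P[:,2]>lo)&(P[:,2]<hi)
        if o.sum()>20: print(lo,o.sum(),cv2.minAreaRect(P[o][:,:2].astype(np.float32)))
# cups, both views (pixel pairs), triangulate on z~10 plane fit
a=np.load('scene.npz');b=np.load('side.npz')
def tri(p,q):
    Pm=[d['K']@np.c_[d['R'],d['t']] for d in(a,b)]
    X=cv2.triangulatePoints(*Pm,np.array(p,float).reshape(2,1),np.array(q,float).reshape(2,1));return (X[:3]/X[3]).ravel()
for n,p,q in(('c-y-x',(156.7,223.2),(314.2,287.7)),('c-x+y',(174,224.5),(306.6,271.6)),('c+x-y',(151.8,235.5),(332.4,282.4)),('c+x+y',(169.4,236.8),(324.4,266.1)),('post',(174.5,198.4),(270.6,291.2)),('redpost',(261.7,208.9),(249.6,205.9))): print(n,tri(p,q).round(1))
E
```

```text
toolaxes xyz cols
 [[ 0.925 -0.001  0.379]
 [-0.379 -0.001  0.925]
 [-0.    -1.    -0.002]]
scene 817 [623. -53. 203.] [777. 198. 214.] ((700.5503540039062, 71.90379333496094), (247.07574462890625, 145.8357391357422), 87.90633392333984) 209.3456130467006
168 453 ((705.1160278320312, 120.11050415039062), (107.6914291381836, 127.21334838867188), 79.41896057128906)
113 353 ((707.7344360351562, 10.369979858398438), (78.1469497680664, 46.1614990234375), 87.60733795166016)
57 507 ((700.19873046875, 132.55020141601562), (82.94577026367188, 67.32637786865234), 87.7759780883789)
side 434 [622. -54. 203.] [773. 197. 214.] ((697.497802734375, 70.7577133178711), (248.13259887695312, 142.51429748535156), 87.9394302368164) 207.206336356282
168 247 ((699.1555786132812, 141.01858520507812), (65.05814361572266, 67.2202377319336), 88.92899322509766)
113 100 ((710.559814453125, 110.09342193603516), (170.6922607421875, 62.61232376098633), 77.84093475341797)
c-y-x [ 560.3 -284.1   14.9]
c-x+y [ 556.4 -228.3   13.7]
c+x-y [ 616.1 -280.7   14.3]
c+x+y [ 612.7 -224.7   14.5]
post [ 436.8 -264.6   19.4]
redpost [453.8  38.7  27.6]
```

Rack: yaw ≈ -2.1°, front origin ≈ (628, 74), so the left bay's middle line starts at (630.2, 133.9). Tray: yaw ≈ 3.65°, grip ≈ (436.7, -264.3). I'll pinch the post across its x width, with the jaw along the tray's x.

Call:
jog_arm:
  offset:
    - [1.1,-3.8,0]
    - [2.3,-7.7,0]
    - [3.4,-11.5,0]
    - [4.6,-15.4,0]
    - [5.7,-19.2,0]
    - [6.9,-23.1,0]
    - [8.0,-26.9,0]
    - [9.2,-30.8,0]
    - [10.3,-34.6,0]
    - [11.4,-38.5,0]
  spin: [-0.7,-1.4,-2.1,-2.8,-3.5,-4.2,-4.9,-5.6,-6.3,-7]
  jaw: [1,1,1,1,1,1,1,1,1,1]

```text
clock: 0.93
ee_pos: [322.2, 122.3, 231.3]
eef_rot: [-1.426, 0.781, -0.781]
force: [1.8, 0.9, 0.3]
width: 85.4
```

Call:
jog_arm:
  offset:
    - [1.1,-3.8,0]
    - [2.3,-7.7,0]
    - [3.4,-11.5,0]
    - [4.6,-15.4,0]
    - [5.7,-19.2,0]
    - [6.9,-23.1,0]
    - [8.0,-26.9,0]
    - [9.2,-30.8,0]
    - [10.3,-34.6,0]
    - [11.4,-38.8,0]
  spin: [-0.6,-1.2,-1.8,-2.4,-3,-3.6,-4.2,-4.8,-5.3,-5.8]
  jaw: [1,1,1,1,1,1,1,1,1,1]

```text
clock: 1.77
ee_pos: [436.0, -264.0, 230.9]
eef_rot: [-1.238, 1.164, -1.162]
force: [1.3, 0.4, 1.0]
width: 85.5
```

```bash
cat >> h.py <<'E'
from scipy.spatial.transform import Rotation as Ro
def pose():
    s=observe();M=Ro.from_rotvec(s['eef_rot']).as_matrix()
    return s,M,np.degrees(np.arctan2(M[1,2],M[0,2]))
def wrist():
    s,M,_=pose(); d=grab('wrist'); H=d['hand_eye']; T=np.eye(4);T[:3,:3]=M;T[:3,3]=s['ee_pos']
    W=T@H; d['R']=W[:3,:3].T; d['t']=-d['R']@W[:3,3]; np.savez('wrist.npz',**d); return d
E
python3 - <<'E'
from h import *
s,M,a=pose();print(s['ee_pos'],a,s['q'],s['clock'],s['width'])
d=wrist();print(d['hand_eye'].round(2),d['K'])
cv2.imwrite('pics/w1.png',d['pixels'][:,:,::-1])
E
```

```text
[ 435.9554572  -264.03682234  230.85273697] 3.5773668312712923 [-7.63912858e-01  1.86778176e-01  1.62913339e+00  2.99765604e-04
  1.32661043e+00 -8.26422113e-01] 1.7667 85.51856811111621
[[ 0.0000e+00  9.6000e-01  3.0000e-01 -7.6550e+01]
 [ 0.0000e+00 -3.0000e-01  9.6000e-01 -1.4392e+02]
 [ 1.0000e+00  0.0000e+00 -0.0000e+00 -4.0000e-02]
 [ 0.0000e+00  0.0000e+00  0.0000e+00  1.0000e+00]] [[293.49211492   0.         251.58463899]
 [  0.         293.49211492 189.30250108]
 [  0.           0.           1.        ]]
```

View pics/w1.png

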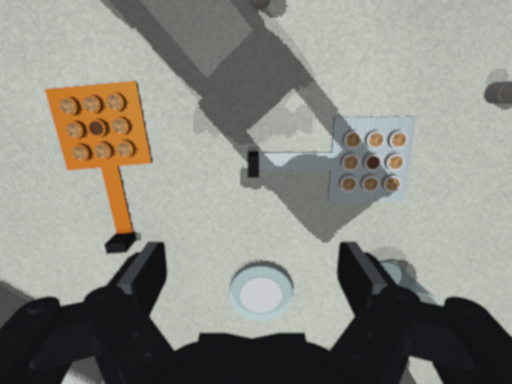

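The wrist view shows the tray's post at about (253,163), its neck pointing right to the plate at (373,160). Dish (262,292) and the orange look-alike are clear of the fingers.

```bash
python3 - <<'E'
from h import *
d=np.load('wrist.npz')
m=(d['pixels'].max(2)<35)[130:200,235:280].astype(np.uint8)
k,l,st,c=cv2.connectedComponentsWithStats(m);i=1+st[1:,4].argmax();print(st[i])
pts=np.argwhere(l==i)[:,::-1]+[235,130]
W=np.array([world(d,u,v,depth=d['z_map'][v,u]) for u,v in pts]);t=W[W[:,2]>30];print(np.median(W[:,2]),len(t),t[:,:2].min(0),t[:,:2].max(0),t[:,2].max())
print(cv2.minAreaRect(t[:,:2].astype(np.float32)))
g=cv2.cvtColor(d['pixels'],cv2.COLOR_RGB2HSV)
m=((g[...,0]<22)&(g[...,1]>80)&(g[...,2]>60)).astype(np.uint8);m[:,:330]=0
k,l,st,c=cv2.connectedComponentsWithStats(m)
for i in range(1,k):
  if st[i,4]>20: print(st[i,4],world(d,*c[i],z=12).round(1))
E
```

```text
[ 14  22   9  24 210]
37.06263251268683 184 [ 431.21063776 -274.52832849] [ 442.60629588 -187.76048757] 374.8443644723228
((435.19805908203125, -231.0323944091797), (9.497123718261719, 86.87126159667969), 3.5432205200195312)
111 [ 557.7 -228.2   12. ]
115 [ 586.  -226.3   12. ]
117 [ 614.1 -224.6   12. ]
104 [ 559.6 -256.3   12. ]
106 [ 616.1 -252.7   12. ]
95 [ 561.4 -284.6   12. ]
97 [ 589.5 -282.7   12. ]
98 [ 617.8 -280.8   12. ]
```

Call:
jog_arm:
  offset:
    - [0.1,0,-3.5]
    - [0.1,0,-7]
    - [0.1,0,-10.5]
    - [0.1,0,-14]
    - [0.1,0,-17]
    - [0.1,0,-19.5]
    - [0.1,0,-21]
    - [0.1,0,-22]
    - [0.1,0,-22.3]
    - [0.1,0,-22.3]
  spin: [0,0,0,0,0,0,0,0,0,0]
  jaw: [1,1,1,1,1,1,1,1,1,1]

```text
clock: 2.65
ee_pos: [436.8, -262.1, 7.9]
eef_rot: [-1.239, 1.162, -1.16]
force: [-0.3, -0.4, -0.4]
width: 85.3
```

Call:
jog_arm:
  offset:
    - [0,0,0]
    - [0,0,0]
    - [0,0,0]
    - [0,0,0]
    - [0,0,0]
    - [0,0,0]
    - [0,0,0]
    - [0,0,0]
    - [0,0,0]
    - [0,0,0]
  spin: [0,0,0,0,0,0,0,0,0,0]
  jaw: [0.5,0.2,0.1,0,0,0,0,0,0,0]

```text
clock: 3.48
ee_pos: [437.3, -262.6, 8.9]
eef_rot: [-1.239, 1.16, -1.162]
force: [-0.1, 0.2, 5.8]
width: 13.1
```

Call:
jog_arm:
  offset:
    - [0,0,0.3]
    - [0,0,1]
    - [0,0,2]
    - [0,0,3.5]
    - [0,0,5]
    - [0,0,7]
    - [0,0,9]
    - [0,0,11]
    - [0,0,13]
    - [0,0,14]
  spin: [0,0,0,0,0,0,0,0,0,0]
  jaw: [0,0,0,0,0,0,0,0,0,0]

```text
clock: 4.32
ee_pos: [437.7, -263.0, 151.3]
eef_rot: [-1.239, 1.158, -1.164]
force: [0.9, 0.3, -2.4]
width: 13.3
```

Call:
jog_arm:
  offset:
    - [-1,0,0.5]
    - [-2,2,1]
    - [-3,5,1.5]
    - [-4,8,2]
    - [-4.5,11,2]
    - [-4.7,14,2]
    - [-4.7,17,2]
    - [-4.7,20,2]
    - [-4.7,23,2]
    - [-4.7,26,2]
  spin: [-0.1,-0.2,-0.4,-0.6,-0.8,-1,-1.1,-1.15,-1.15,-1.15]
  jaw: [0,0,0,0,0,0,0,0,0,0]

```text
clock: 5.15
ee_pos: [388.2, -0.9, 167.5]
eef_rot: [-1.193, 1.238, -1.235]
force: [0.9, 0.1, -2.3]
width: 13.0
```

Call:
jog_arm:
  offset:
    - [0,3,0]
    - [0,6,0]
    - [0,9,0]
    - [0,11.5,0]
    - [0,13.3,0]
    - [0,14.3,0]
    - [0,14.7,0]
    - [0,14.7,0]
    - [0,14.7,0]
    - [0,14.7,0]
  spin: [0,0,0,0,0,0,0,0,0,0]
  jaw: [0,0,0,0,0,0,0,0,0,0]

```text
clock: 5.98
ee_pos: [389.7, 143.8, 168.0]
eef_rot: [-1.193, 1.236, -1.236]
force: [-0.6, 0.0, -2.0]
width: 12.8
```

```bash
cat >> h.py <<'E'
def cups(d,zlo=100,zhi=215):
    "orange cups/specimens; returns world pts from depth"
    g=cv2.cvtColor(d['pixels'],cv2.COLOR_RGB2HSV)
    m=((g[...,0]<22)&(g[...,1]>80)&(g[...,2]>60)).astype(np.uint8)
    k,l,st,c=cv2.connectedComponentsWithStats(m);o=[]
    for i in range(1,k):
        if 6<st[i,4]<400:
            z=np.median(d['z_map'][l==i]);w=world(d,*c[i],depth=z)
            o.append((w,c[i],st[i,4]))
    return o
E
python3 - <<'E'
from h import *
s,M,a=pose();print(s['ee_pos'],a,s['force'],s['wrist_torque'],s['width'],s['clock'],M[:,1])
x=[grab('scene'),grab('side'),wrist()]
for d in x:
    print('--')
    for w,c,n in cups(d):
        if 80<w[2]<220 and w[1]>60 and w[0]<650: print(w.round(1),c.round(1),n)
cv2.imwrite('pics/v2.png',np.hstack([cv2.resize(x[2]['pixels'],(400,300)),cv2.resize(x[0]['pixels'][150:300,180:380],(400,300))])[:,:,::-1])
E
```

```text
[389.70394635 143.81547633 168.03701145] -2.076360993884839 [-0.63860673  0.04449786 -2.0455951 ] [-0.01150447  0.38134529 -0.0393419 ] 12.83041797244744 5.9833 [-7.71543657e-04 -4.31742390e-04 -9.99999609e-01]
--
[511.5 109.4 174.5] [283.  186.5] 16
[513.3 137.8 174.8] [292.7 187.7] 15
[512.9 165.5 173.6] [302.1 188.9] 14
[538.2 109.4 173.2] [282.  192.5] 16
[540.4 136.5 173.2] [291.3 193.9] 9
[540.4 164.1 173.2] [301.  194.9] 16
[565.8 106.7 172.9] [280.  198.5] 16
[564.9 135.5 171.7] [290.2 199.7] 16
[567.9 163.7 173.2] [300.1 200.9] 14
--
[602.6 344.2 143. ] [268.9 108.9] 342
[568.1 163.8 171.7] [274.3 140.1] 9
[539.8 166.3 171.4] [265.5 141.2] 10
[512.5 167.8 170.1] [257.  142.7] 7
[567.1 137.7 170.5] [276.4 146.1] 11
[510.9 138.  171.7] [259. 149.] 11
[565.5 109.4 171.7] [278.5 152.2] 10
[537.6 109.1 171.7] [269.8 153.9] 12
[510.6 113.2 169.9] [261. 155.] 11
--
[532.2 107.9 173.4] [508.7 299.1] 90
```

View pics/v2.png

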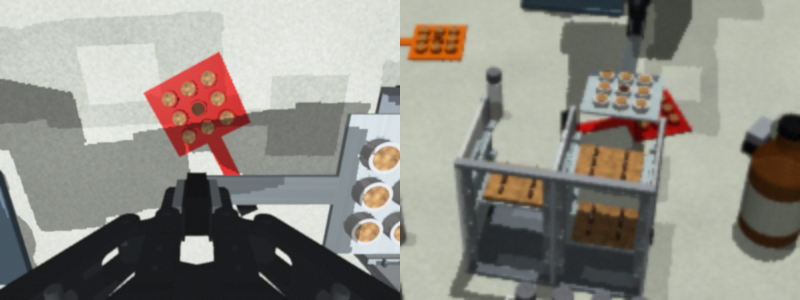

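Tray is held level and square (yaw ≈ -2.1°), plate centre (540,137), aligned with the bay to about 1 mm. Lowering to insertion height just before the mouth for a closer look.

Call:
jog_arm:
  offset:
    - [0.3,0,-0.8]
    - [0.6,0,-1.6]
    - [1,0,-2.4]
    - [1.4,0,-3.2]
    - [1.8,0,-3.9]
    - [2.2,-0.1,-4.4]
    - [2.5,-0.1,-4.7]
    - [2.5,-0.1,-4.7]
    - [2.5,-0.1,-4.7]
    - [2.5,-0.1,-4.7]
  spin: [0,0,0,0,0,0,0,0,0,0]
  jaw: [0,0,0,0,0,0,0,0,0,0]

```text
clock: 6.97
ee_pos: [415.1, 143.7, 121.5]
eef_rot: [-1.192, 1.235, -1.235]
force: [-0.9, 0.7, -2.4]
width: 13.1
```

```bash
python3 - <<'E'
from h import *
s,M,a=pose();print(s['ee_pos'],a,s['force'],s['wrist_torque'],s['width'],s['clock'])
x=[grab('scene'),grab('side'),wrist()]
for d in x:
    print('--')
    for w,c,n in cups(d):
        if 80<w[2]<220 and w[1]>60 and w[0]<650 and w[1]<200: print(w.round(1),c.round(1),n)
r=lambda im,y0,y1,x0,x1:cv2.resize(im[y0:y1,x0:x1],None,fx=500/(x1-x0),fy=500/(x1-x0),interpolation=cv2.INTER_CUBIC)
A=cv2.resize(x[0]['pixels'][170:290,205:325],(400,400),interpolation=cv2.INTER_CUBIC);B=cv2.resize(x[1]['pixels'][110:230,245:365],(400,400),interpolation=cv2.INTER_CUBIC)
cv2.imwrite('pics/v3.png',np.hstack([A,B])[:,:,::-1]);cv2.imwrite('pics/w3.png',x[2]['pixels'][:,:,::-1])
E
```

```text
[415.11249814 143.71831166 121.50115054] -2.021472626684846 [-0.91051515  0.69806681 -2.41624618] [0.01328631 0.33597572 0.01924648] 13.106060135903146 6.9667
--
[534.6 110.  126.5] [281.7 204.1] 15
[538.2 137.7 128.2] [290.9 205.4] 15
[563.4 108.6 126.4] [280.1 210.4] 17
[565.8 136.6 127.2] [289.7 211.8] 12
[565.7 164.9 127.2] [299.5 212.8] 16
[591.9 108.6 127.3] [279.  216.7] 18
[592.1 135.7 126.3] [288.5 218. ] 14
[592.7 163.1 125.5] [298.1 219.4] 17
--
[565.1 163.5 127.3] [273.  150.3] 7
[594.6 167.4 122.4] [281.3 148.9] 9
[536.4 165.5 126. ] [264.2 151.8] 8
[564.5 138.2 125. ] [275.  156.3] 7
[592.9 137.9 123.8] [283.5 155. ] 8
[536.6 139.4 124.2] [266.5 157.8] 10
[564.1 110.8 123.5] [277.3 162.7] 10
[591.3 109.4 124.9] [285.7 161.1] 9
[535.  110.6 125.5] [268.5 164. ] 12
--
[557.5 108.2 127. ] [508.7 298.8] 93
```

View pics/v3.png

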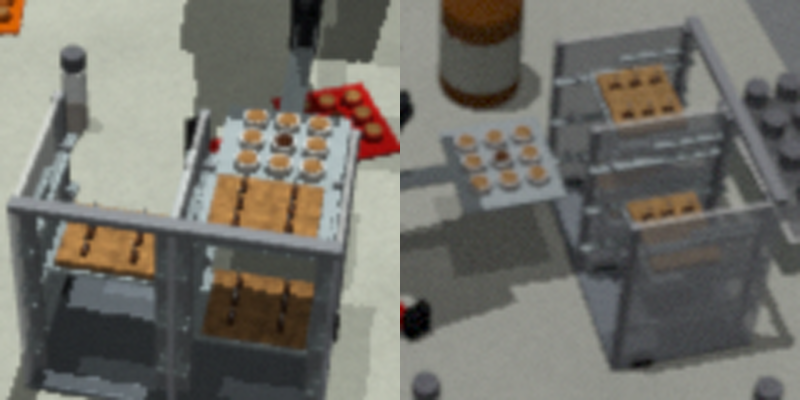

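View pics/w3.png

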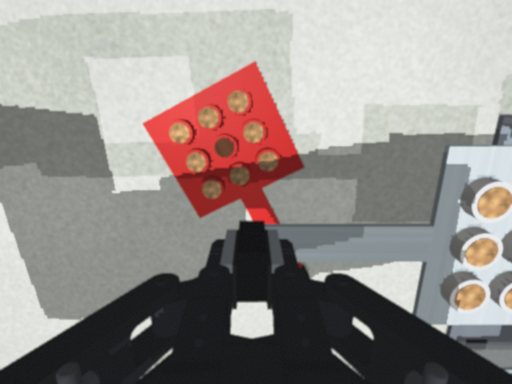

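The tray is just short of the left bay's mouth at the middle level. I'll check lateral centring in the rack frame with the wall tops and the plate edges from the same cameras.

```bash
python3 - <<'E'
from h import *
th=np.radians(-2.08);ex=np.array([np.cos(th),np.sin(th)]);ey=np.array([-ex[1],ex[0]]);o=np.array([628,73.9])
for n in('scene','side'):
    d=dict(np.load(n+'.npz'));v,u=np.mgrid[0:384,0:512]
    P=((np.stack([(u-d['K'][0,2])/d['K'][0,0],(v-d['K'][1,2])/d['K'][1,1],np.ones_like(u)],-1)*d['z_map'][...,None]-d['t'])@d['R']).reshape(-1,3)
    q=(P[:,:2]-o);X=q@ex;Y=q@ey;Z=P[:,2]
    t=(Z>203)&(Z<216)&(X>5)&(X<125)
    for c in(-120,0,120):
        k=t&(abs(Y-c)<8); 
        if k.sum()>8: print(n,'wall',c,k.sum(),np.median(Y[k]).round(1),'yaw err deg',np.degrees(np.polyfit(X[k],Y[k],1)[0]).round(2),Z[k].mean())
    k=(abs(Z-116)<9)&(X<-8)&(X>-105)&(abs(Y-60)<75)
    r=cv2.minAreaRect(np.c_[X,Y][k].astype(np.float32));print(n,'plate',k.sum(),r,np.percentile(Y[k],[0.5,2,98,99.5]))
    if n=='scene':
        t=(abs(Z-210)<8)&(X>125)&(X<160);print('backbar',np.percentile(Y[t],[1,99]),np.percentile(X[t],[2,98]))
    t=(X<12)&(X>-8)&(abs(Y)<130)&(Z>20)&(Z<215)
    print('front x',np.percentile(X[t],[1,5,20]))
    print('cup mean',np.mean([[ (w[:2]-o)@ex,(w[:2]-o)@ey] for w,c,m in cups(d) if 80<w[2]<140 and 80<w[1]<200 and w[0]<620],0))
E
```

```text
scene wall -120 76 -118.7 yaw err deg -0.16 206.22425070683988
scene wall 0 72 1.2 yaw err deg -0.06 206.32451673343212
scene wall 120 70 120.8 yaw err deg -0.18 206.1676391651055
scene plate 479 ((-60.09095001220703, 60.207054138183594), (109.62305450439453, 89.47998046875), 89.94659423828125) [  5.67792179   7.0163513  112.81948131 114.2645403 ]
backbar [-118.90447314  120.99697873] [130.10796512 143.58466316]
front x [-0.5832908   0.8771596   3.34731328]
cup mean [-62.07428306  57.04498643]
side wall -120 56 -120.1 yaw err deg 0.2 205.1936677239718
side wall 0 43 0.4 yaw err deg 0.7 204.87091173698656
side wall 120 41 119.6 yaw err deg -0.31 205.16604522833586
side plate 571 ((-61.1341438293457, 60.40152359008789), (87.89847564697266, 122.47015380859375), 0.5851866602897644) [  3.21915951   5.46668708 115.29087294 117.08247485]
front x [-2.8206836  -2.18353455 -0.95756049]
cup mean [-65.80455712  61.84089743]
```

Bay centring agrees to within about 1 mm and the yaw matches. Starting insertion.

Call:
jog_arm:
  offset:
    - [0.3,-0.01,0]
    - [0.6,-0.02,0]
    - [0.9,-0.03,0]
    - [1.2,-0.04,0]
    - [1.5,-0.05,0]
    - [1.8,-0.065,0]
    - [2.1,-0.075,0]
    - [2.4,-0.085,0]
    - [2.7,-0.1,0]
    - [3,-0.11,0]
  spin: [0,0,0,0,0,0,0,0,0,0]
  jaw: [0,0,0,0,0,0,0,0,0,0]

```text
clock: 7.95
ee_pos: [445.3, 142.6, 121.3]
eef_rot: [-1.192, 1.235, -1.235]
force: [0.5, -0.6, -2.5]
width: 13.1
```

Call:
jog_arm:
  offset:
    - [0.3,-0.01,0]
    - [0.6,-0.02,0]
    - [0.9,-0.03,0]
    - [1.2,-0.04,0]
    - [1.5,-0.05,0]
    - [1.8,-0.065,0]
    - [2.1,-0.075,0]
    - [2.4,-0.085,0]
    - [2.7,-0.1,0]
    - [3,-0.11,0]
  spin: [0,0,0,0,0,0,0,0,0,0]
  jaw: [0,0,0,0,0,0,0,0,0,0]

```text
clock: 8.78
ee_pos: [475.3, 141.5, 121.3]
eef_rot: [-1.192, 1.235, -1.235]
force: [-0.7, 0.7, -2.2]
width: 13.0
```

Call:
jog_arm:
  offset:
    - [0.2,-0.01,0]
    - [0.4,-0.015,0]
    - [0.6,-0.02,0]
    - [0.8,-0.03,0]
    - [1,-0.035,0]
    - [1.2,-0.045,0]
    - [1.4,-0.05,0]
    - [1.6,-0.06,0]
    - [1.8,-0.065,0]
    - [2,-0.07,0]
  spin: [0,0,0,0,0,0,0,0,0,0]
  jaw: [0,0,0,0,0,0,0,0,0,0]

```text
clock: 9.62
ee_pos: [495.2, 140.7, 121.3]
eef_rot: [-1.192, 1.235, -1.235]
force: [0.5, -0.4, -2.8]
width: 13.0
```

```bash
python3 - <<'E'
from h import *
s,M,a=pose();print(s['ee_pos'],a,s['force'],s['wrist_torque'],s['width'],s['clock'])
E
```

```text
[495.23298955 140.7425112  121.30644799] -2.0235300916047114 [ 0.46625137 -0.36772348 -2.83170263] [0.00893467 0.32828787 0.01675826] 12.994307629052209 9.6167
```

Call:
jog_arm:
  offset:
    - [0.2,-0.01,0]
    - [0.4,-0.015,0]
    - [0.6,-0.02,0]
    - [0.8,-0.03,0]
    - [1,-0.035,0]
    - [1.2,-0.045,0]
    - [1.4,-0.05,0]
    - [1.6,-0.06,0]
    - [1.8,-0.065,0]
    - [2,-0.07,0]
  spin: [0,0,0,0,0,0,0,0,0,0]
  jaw: [0,0,0,0,0,0,0,0,0,0]

```text
clock: 10.45
ee_pos: [515.2, 140.1, 121.3]
eef_rot: [-1.192, 1.235, -1.235]
force: [-0.4, 0.5, -2.5]
width: 12.8
```

Call:
jog_arm:
  offset:
    - [0.12,0,0]
    - [0.24,-0.01,0]
    - [0.36,-0.01,0]
    - [0.48,-0.02,0]
    - [0.6,-0.02,0]
    - [0.72,-0.03,0]
    - [0.84,-0.03,0]
    - [0.96,-0.035,0]
    - [1.08,-0.04,0]
    - [1.2,-0.045,0]
  spin: [0,0,0,0,0,0,0,0,0,0]
  jaw: [0,0,0,0,0,0,0,0,0,0]

```text
clock: 11.28
ee_pos: [527.1, 139.6, 121.3]
eef_rot: [-1.192, 1.235, -1.235]
force: [0.5, 0.0, -2.1]
width: 12.9
```

Call:
jog_arm:
  offset:
    - [0.05,0,0]
    - [0.1,0,0]
    - [0.15,0,0]
    - [0.2,-0.01,0]
    - [0.25,-0.01,0]
    - [0.3,-0.01,0]
    - [0.35,-0.01,0]
    - [0.4,-0.015,0]
    - [0.45,-0.015,0]
    - [0.5,-0.02,0]
  spin: [0,0,0,0,0,0,0,0,0,0]
  jaw: [0,0,0,0,0,0,0,0,0,0]

```text
clock: 12.12
ee_pos: [532.1, 139.4, 121.3]
eef_rot: [-1.192, 1.235, -1.235]
force: [0.1, -0.1, -3.0]
width: 12.9
```

Call:
jog_arm:
  offset:
    - [0.02,0,0]
    - [0.04,0,0]
    - [0.06,0,0]
    - [0.08,0,0]
    - [0.1,0,0]
    - [0.12,0,0]
    - [0.14,0,0]
    - [0.16,-0.005,0]
    - [0.18,-0.005,0]
    - [0.2,-0.01,0]
  spin: [0,0,0,0,0,0,0,0,0,0]
  jaw: [0,0,0,0,0,0,0,0,0,0]

```text
clock: 12.95
ee_pos: [534.0, 139.3, 121.3]
eef_rot: [-1.192, 1.235, -1.235]
force: [-0.1, 0.2, -2.7]
width: 12.8
```

Call:
jog_arm:
  offset:
    - [0.02,0,0]
    - [0.04,0,0]
    - [0.06,0,0]
    - [0.08,0,0]
    - [0.1,0,0]
    - [0.12,0,0]
    - [0.14,0,0]
    - [0.16,-0.005,0]
    - [0.18,-0.005,0]
    - [0.2,-0.01,0]
  spin: [0,0,0,0,0,0,0,0,0,0]
  jaw: [0,0,0,0,0,0,0,0,0,0]

```text
clock: 13.78
ee_pos: [536.1, 139.2, 121.3]
eef_rot: [-1.192, 1.235, -1.235]
force: [-0.2, -0.0, -2.9]
width: 12.8
```

Call:
jog_arm:
  offset:
    - [0.02,0,0]
    - [0.04,0,0]
    - [0.06,0,0]
    - [0.08,0,0]
    - [0.1,0,0]
    - [0.12,0,0]
    - [0.14,0,0]
    - [0.16,-0.005,0]
    - [0.18,-0.005,0]
    - [0.2,-0.01,0]
  spin: [0,0,0,0,0,0,0,0,0,0]
  jaw: [0,0,0,0,0,0,0,0,0,0]

```text
clock: 14.62
ee_pos: [538.0, 139.1, 121.3]
eef_rot: [-1.192, 1.235, -1.235]
force: [-0.8, -0.2, -2.4]
width: 13.1
```

Call:
jog_arm:
  offset:
    - [0.02,0,0]
    - [0.04,0,0]
    - [0.06,0,0]
    - [0.08,0,0]
    - [0.1,0,0]
    - [0.12,0,0]
    - [0.14,0,0]
    - [0.16,-0.005,0]
    - [0.18,-0.005,0]
    - [0.2,-0.01,0]
  spin: [0,0,0,0,0,0,0,0,0,0]
  jaw: [0,0,0,0,0,0,0,0,0,0]

```text
clock: 15.45
ee_pos: [540.0, 139.0, 121.3]
eef_rot: [-1.192, 1.235, -1.235]
force: [-0.0, -0.2, -3.1]
width: 13.0
```

Call:
jog_arm:
  offset:
    - [0.02,0,0]
    - [0.04,0,0]
    - [0.06,0,0]
    - [0.08,0,0]
    - [0.1,0,0]
    - [0.12,0,0]
    - [0.14,0,0]
    - [0.16,-0.005,0]
    - [0.18,-0.005,0]
    - [0.2,-0.01,0]
  spin: [0,0,0,0,0,0,0,0,0,0]
  jaw: [0,0,0,0,0,0,0,0,0,0]

```text
clock: 16.28
ee_pos: [542.0, 138.9, 121.3]
eef_rot: [-1.192, 1.235, -1.235]
force: [0.4, 0.1, -2.7]
width: 12.6
```

Call:
jog_arm:
  offset:
    - [0.02,0,0]
    - [0.04,0,0]
    - [0.06,0,0]
    - [0.08,0,0]
    - [0.1,0,0]
    - [0.12,0,0]
    - [0.14,0,0]
    - [0.16,-0.005,0]
    - [0.18,-0.005,0]
    - [0.2,-0.01,0]
  spin: [0,0,0,0,0,0,0,0,0,0]
  jaw: [0,0,0,0,0,0,0,0,0,0]

```text
clock: 17.12
ee_pos: [544.1, 138.8, 121.3]
eef_rot: [-1.192, 1.235, -1.235]
force: [0.3, -0.1, -3.0]
width: 13.1
```

Call:
jog_arm:
  offset:
    - [0.02,0,0]
    - [0.04,0,0]
    - [0.06,0,0]
    - [0.08,0,0]
    - [0.1,0,0]
    - [0.12,0,0]
    - [0.14,0,0]
    - [0.16,-0.005,0]
    - [0.18,-0.005,0]
    - [0.2,-0.01,0]
  spin: [0,0,0,0,0,0,0,0,0,0]
  jaw: [0,0,0,0,0,0,0,0,0,0]

```text
clock: 17.95
ee_pos: [546.1, 138.7, 121.3]
eef_rot: [-1.192, 1.235, -1.235]
force: [-0.3, 0.1, -1.6]
width: 13.1
```

Call:
jog_arm:
  offset:
    - [0.02,0,0]
    - [0.04,0,0]
    - [0.06,0,0]
    - [0.08,0,0]
    - [0.1,0,0]
    - [0.12,0,0]
    - [0.14,0,0]
    - [0.16,-0.005,0]
    - [0.18,-0.005,0]
    - [0.2,-0.01,0]
  spin: [0,0,0,0,0,0,0,0,0,0]
  jaw: [0,0,0,0,0,0,0,0,0,0]

```text
clock: 18.78
ee_pos: [548.0, 138.6, 121.3]
eef_rot: [-1.192, 1.235, -1.235]
force: [0.2, 0.5, -2.9]
width: 13.0
```

Call:
jog_arm:
  offset:
    - [0.02,0,0]
    - [0.04,0,0]
    - [0.06,0,0]
    - [0.08,0,0]
    - [0.1,0,0]
    - [0.12,0,0]
    - [0.14,0,0]
    - [0.16,-0.005,0]
    - [0.18,-0.005,0]
    - [0.2,-0.01,0]
  spin: [0,0,0,0,0,0,0,0,0,0]
  jaw: [0,0,0,0,0,0,0,0,0,0]

```text
clock: 19.62
ee_pos: [550.1, 138.5, 121.3]
eef_rot: [-1.192, 1.235, -1.235]
force: [0.0, 0.6, -2.0]
width: 13.6
```

Call:
jog_arm:
  offset:
    - [0.02,0,0]
    - [0.04,0,0]
    - [0.06,0,0]
    - [0.08,0,0]
    - [0.1,0,0]
    - [0.12,0,0]
    - [0.14,0,0]
    - [0.16,-0.005,0]
    - [0.18,-0.005,0]
    - [0.2,-0.01,0]
  spin: [0,0,0,0,0,0,0,0,0,0]
  jaw: [0,0,0,0,0,0,0,0,0,0]

```text
clock: 20.45
ee_pos: [552.0, 138.4, 121.3]
eef_rot: [-1.192, 1.235, -1.235]
force: [-0.5, -0.5, -2.3]
width: 12.9
```

Call:
jog_arm:
  offset:
    - [0.02,0,0]
    - [0.04,0,0]
    - [0.06,0,0]
    - [0.08,0,0]
    - [0.1,0,0]
    - [0.12,0,0]
    - [0.14,0,0]
    - [0.16,-0.005,0]
    - [0.18,-0.005,0]
    - [0.2,-0.01,0]
  spin: [0,0,0,0,0,0,0,0,0,0]
  jaw: [0,0,0,0,0,0,0,0,0,0]

```text
clock: 21.28
ee_pos: [554.0, 138.3, 121.3]
eef_rot: [-1.192, 1.235, -1.235]
force: [0.1, 0.4, -2.4]
width: 13.1
```

Call:
jog_arm:
  offset:
    - [0.02,0,0]
    - [0.04,0,0]
    - [0.06,0,0]
    - [0.08,0,0]
    - [0.1,0,0]
    - [0.12,0,0]
    - [0.14,0,0]
    - [0.16,-0.005,0]
    - [0.18,-0.005,0]
    - [0.2,-0.01,0]
  spin: [0,0,0,0,0,0,0,0,0,0]
  jaw: [0,0,0,0,0,0,0,0,0,0]

```text
clock: 22.12
ee_pos: [556.0, 138.2, 121.3]
eef_rot: [-1.192, 1.235, -1.235]
force: [0.1, 0.0, -2.8]
width: 12.9
```

Call:
jog_arm:
  offset:
    - [0.02,0,0]
    - [0.04,0,0]
    - [0.06,0,0]
    - [0.08,0,0]
    - [0.1,0,0]
    - [0.12,0,0]
    - [0.14,0,0]
    - [0.16,-0.005,0]
    - [0.18,-0.005,0]
    - [0.2,-0.01,0]
  spin: [0,0,0,0,0,0,0,0,0,0]
  jaw: [0,0,0,0,0,0,0,0,0,0]

```text
clock: 22.95
ee_pos: [557.0, 138.3, 121.1]
eef_rot: [-1.194, 1.237, -1.234]
force: [-6.0, 0.8, -0.9]
width: 12.9
```

Contact at TCP x≈557.0 (6 N, leading edge ≈130 mm in). Drawing back about 1.5 mm from contact, then lowering.

Call:
jog_arm:
  offset:
    - [-0.05,0,0]
    - [-0.1,0,0]
    - [-0.15,0,0]
    - [-0.2,0.01,0]
    - [-0.25,0.01,0]
    - [-0.25,0.01,-0.1]
    - [-0.25,0.01,-0.2]
    - [-0.25,0.01,-0.3]
    - [-0.25,0.01,-0.4]
    - [-0.25,0.01,-0.4]
  spin: [0,0,0,0,0,0,0,0,0,0]
  jaw: [0,0,0,0,0,0,0,0,0,0]

```text
clock: 23.78
ee_pos: [555.4, 138.2, 117.0]
eef_rot: [-1.193, 1.235, -1.235]
force: [-0.6, 0.0, -2.0]
width: 12.8
```

Call:
jog_arm:
  offset:
    - [0,0,-0.02]
    - [0,0,-0.04]
    - [0,0,-0.06]
    - [0,0,-0.08]
    - [0,0,-0.1]
    - [0,0,-0.12]
    - [0,0,-0.14]
    - [0,0,-0.15]
    - [0,0,-0.15]
    - [0,0,-0.15]
  spin: [0,0,0,0,0,0,0,0,0,0]
  jaw: [0,0,0,0,0,0,0,0,0,0]

```text
clock: 24.62
ee_pos: [555.5, 138.2, 115.8]
eef_rot: [-1.192, 1.235, -1.235]
force: [-0.0, -0.7, -1.9]
width: 13.0
```

Call:
jog_arm:
  offset:
    - [0,0,-0.01]
    - [0,0,-0.02]
    - [0,0,-0.03]
    - [0,0,-0.04]
    - [0,0,-0.05]
    - [0,0,-0.06]
    - [0,0,-0.07]
    - [0,0,-0.08]
    - [0,0,-0.09]
    - [0,0,-0.1]
  spin: [0,0,0,0,0,0,0,0,0,0]
  jaw: [0,0,0,0,0,0,0,0,0,0]

```text
clock: 25.45
ee_pos: [555.5, 138.2, 114.8]
eef_rot: [-1.192, 1.235, -1.235]
force: [-0.1, -0.0, -2.9]
width: 12.9
```

```bash
python3 - <<'E'
from h import *
s,M,a=pose();print(s['ee_pos'],a,s['force'],s['wrist_torque'],s['width'],s['clock'],M[:,1])
E
```

```text
[555.54942201 138.19102477 114.81583765] -2.0257325695529085 [-0.06595212 -0.02455677 -2.91055222] [-0.0201038   0.2550309  -0.00797265] 12.9236395424986 25.45 [ 5.29777771e-05 -1.81191681e-05 -9.99999998e-01]
```

Call:
jog_arm:
  offset:
    - [0,0,-0.01]
    - [0,0,-0.02]
    - [0,0,-0.03]
    - [0,0,-0.04]
    - [0,0,-0.05]
    - [0,0,-0.06]
    - [0,0,-0.07]
    - [0,0,-0.08]
    - [0,0,-0.09]
    - [0,0,-0.1]
  spin: [0,0,0,0,0,0,0,0,0,0]
  jaw: [0,0,0,0,0,0,0,0,0,0]

```text
clock: 26.28
ee_pos: [555.6, 138.2, 113.9]
eef_rot: [-1.192, 1.235, -1.235]
force: [-2.4, -1.0, 1.1]
width: 12.4
```

Call:
jog_arm:
  offset:
    - [0,0,-0.01]
    - [0,0,-0.02]
    - [0,0,-0.03]
    - [0,0,-0.04]
    - [0,0,-0.05]
    - [0,0,-0.05]
    - [0,0,-0.05]
    - [0,0,-0.05]
    - [0,0,-0.05]
    - [0,0,-0.05]
  spin: [0,0,0,0,0,0,0,0,0,0]
  jaw: [0,0,0,0,0,0,0,0,0,0]

```text
clock: 27.12
ee_pos: [555.5, 138.2, 113.5]
eef_rot: [-1.192, 1.235, -1.235]
force: [-5.3, -0.7, 4.3]
width: 13.1
```

```bash
python3 - <<'E'
from h import *
s,M,a=pose();print(s['ee_pos'],a,s['force'],s['wrist_torque'],s['width'],s['clock'],M[:,1])
x=[grab('scene'),grab('side')]
A=cv2.resize(x[0]['pixels'][180:280,225:325],(400,400),interpolation=cv2.INTER_CUBIC);B=cv2.resize(x[1]['pixels'][115:215,265:365],(400,400),interpolation=cv2.INTER_CUBIC)
cv2.imwrite('pics/v4.png',np.hstack([A,B])[:,:,::-1])
E
```

```text
[555.48022039 138.24912964 113.48031342] -2.021419420610609 [-5.3383651  -0.74565309  4.3498747 ] [-0.05590525  0.33912879 -0.07455056] 13.053174007585934 27.1167 [ 3.15170486e-05  1.90870417e-05 -9.99999999e-01]
```

View pics/v4.png

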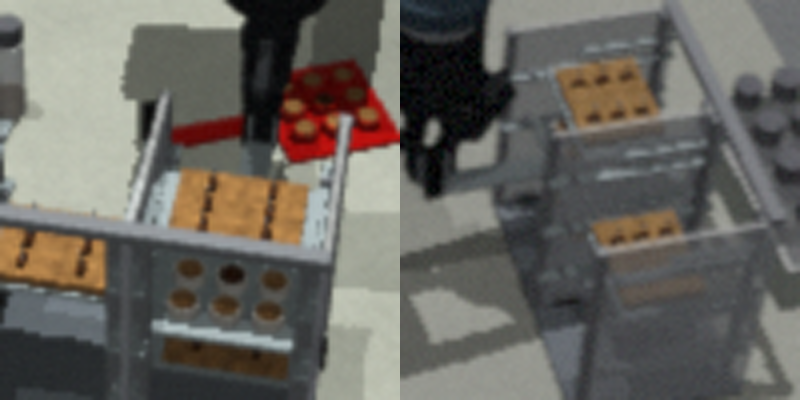

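The scene crop shows the tray in the left bay's middle level, cups at (185-275, 270-310), front edge level between the rails. Checking height and tilt from the depth before letting go.

```bash
python3 - <<'E'
from h import *
th=np.radians(-2.08);ex=np.array([np.cos(th),np.sin(th)]);ey=np.array([-ex[1],ex[0]]);o=np.array([628,73.9])
d=dict(np.load('scene.npz'))
for w,c,n in cups(d):
    if 80<w[2]<140 and 60<w[1]<200: q=w[:2]-o;print(np.array([q@ex,q@ey,w[2]]).round(1),c.round(1),n)
E
```

```text
[ 74.4  85.2 121.2] [292.1 249. ] 8
[103.7  32.  120.2] [270.3 254.4] 20
[104.3  59.3 120.2] [280.7 256.2] 19
[103.6  86.7 120.1] [291.3 257.6] 18
```

Call:
jog_arm:
  offset:
    - [0,0,0]
    - [0,0,0]
    - [0,0,0]
    - [0,0,0]
    - [0,0,0]
    - [0,0,0]
    - [0,0,0]
    - [0,0,0]
    - [0,0,0]
    - [0,0,0]
  spin: [0,0,0,0,0,0,0,0,0,0]
  jaw: [0.2,0.25,0.3,0.35,0.4,0.45,0.5,0.5,0.5,0.5]

```text
clock: 28.05
ee_pos: [555.5, 138.2, 113.3]
eef_rot: [-1.192, 1.235, -1.235]
force: [-0.4, 0.0, 0.1]
width: 42.6
```

```bash
python3 - <<'E'
from h import *
s,M,a=pose();print(s['ee_pos'],a,s['force'],s['width'],s['clock'])
th=np.radians(-2.08);ex=np.array([np.cos(th),np.sin(th)]);ey=np.array([-ex[1],ex[0]]);o=np.array([628,73.9])
x=[grab('scene'),grab('side')]
for w,c,n in cups(x[0]):
    if 80<w[2]<140 and 60<w[1]<200: q=w[:2]-o;print(np.array([q@ex,q@ey,w[2]]).round(1),c.round(1),n)
A=cv2.resize(x[0]['pixels'][180:280,225:325],(400,400),interpolation=cv2.INTER_CUBIC);B=cv2.resize(x[1]['pixels'][115:215,265:365],(400,400),interpolation=cv2.INTER_CUBIC)
cv2.imwrite('pics/v5.png',np.hstack([A,B])[:,:,::-1])
E
```

```text
[555.54688993 138.20277959 113.31107395] -2.027473697176981 [-0.39395604  0.02614606  0.124734  ] 42.59856235358693 28.05
[ 71.7  28.9 119.7] [271.1 245.6] 8
[ 71.5  85.4 119.3] [292.3 248.7] 7
[103.2  31.6 119.5] [270.2 254.5] 19
[103.8  59.2 119.8] [280.7 256.1] 19
[103.   87.1 119.1] [291.4 257.6] 19
```

Call:
jog_arm:
  offset:
    - [0,0,0.3]
    - [0,0,0.8]
    - [0,0,1.5]
    - [0,0,2.5]
    - [0,0,3.5]
    - [0,0,4.5]
    - [0,0,6]
    - [0,0,8]
    - [0,0,10]
    - [0,0,12]
  spin: [0,0,0,0,0,0,0,0,0,0]
  jaw: [0.55,0.6,0.6,0.6,0.6,0.6,0.6,0.6,0.6,0.6]

```text
clock: 28.98
ee_pos: [555.5, 138.2, 235.3]
eef_rot: [-1.192, 1.235, -1.236]
force: [-0.2, 0.0, 0.1]
width: 51.5
```

Call:
jog_arm:
  offset:
    - [-1,0,0.5]
    - [-2.5,0,1]
    - [-4.5,0,1.5]
    - [-6.5,0,2]
    - [-8.5,0,2.5]
    - [-10,0,3]
    - [-11.5,0,3]
    - [-12,0,3]
    - [-12,0,3]
    - [-12,0,3]
  spin: [0,0,0,0,0,0,0,0,0,0]
  jaw: [0.6,0.6,0.6,0.6,0.6,0.6,0.6,0.6,0.6,0.6]

```text
clock: 29.82
ee_pos: [435.5, 138.2, 263.4]
eef_rot: [-1.192, 1.235, -1.235]
force: [0.2, 0.3, -0.3]
width: 51.4
```

```bash
python3 - <<'E'
from h import *
s,M,a=pose();print(s['ee_pos'],a,s['force'],s['width'],s['clock'])
th=np.radians(-2.08);ex=np.array([np.cos(th),np.sin(th)]);ey=np.array([-ex[1],ex[0]]);o=np.array([628,73.9])
x=[grab('scene'),grab('side'),wrist()]
for d in x[::2]:
  print('-')
  for w,c,n in cups(d):
    if 80<w[2]<140 and 60<w[1]<200: q=w[:2]-o;print(np.array([q@ex,q@ey,w[2]]).round(1),c.round(1),n)
# post top height and place
for n,d in(('side',x[1]),('wrist',x[2])):
    v,u=np.mgrid[0:384,0:512]
    P=((np.stack([(u-d['K'][0,2])/d['K'][0,0],(v-d['K'][1,2])/d['K'][1,1],np.ones_like(u)],-1)*d['z_map'][...,None]-d['t'])@d['R'])
    k=(d['pixels'].max(2)<60)&(abs(P[...,0]-557)<25)&(abs(P[...,1]-138)<25)&(P[...,2]>130)&(P[...,2]<152)
    print(n,k.sum(),P[k].mean(0) if k.any() else '',np.percentile(P[k][:,2],[50,90]) if k.any() else '')
    k=(abs(P[...,0]-592)<25)&(abs(P[...,1]-136.5)<8)&(P[...,2]>95)&(P[...,2]<125)
    if k.sum()>10:print('neck',k.sum(),np.polyfit(P[k][:,0]-592,P[k][:,2],1))
A=cv2.resize(x[2]['pixels'],(400,300));B=cv2.resize(x[0]['pixels'][170:290,205:365],(400,300),interpolation=cv2.INTER_CUBIC)
cv2.imwrite('pics/v6.png',np.hstack([A,B])[:,:,::-1])
E
```

```text
[435.5339149  138.21596583 263.36418961] -2.0233736970674068 [ 0.16045072  0.27308569 -0.26547661] 51.386973174838275 29.8167
-
[104.   32.4 119.5] [270.4 254.8] 16
[103.6  59.5 119.3] [280.8 256.2] 18
[103.4  87.  119.4] [291.4 257.7] 18
-
[ 46.6  88.4 119.7] [497.4 146.9] 182
[ 46.8  60.4 119.6] [490.6 174.5] 166
[ 46.6  32.3 119.7] [483.9 200.9] 152
[ 69.5  31.8 119.8] [506.  201.3] 35
side 36 [551.92509438 131.74785427 137.63473883] [138.60650005 141.44861089]
neck 56 [4.39443678e-02 1.08096197e+02]
wrist 514 [552.97153766 138.49786379 140.3369553 ] [141.89351615 142.88717287]
neck 578 [-1.27806599e-03  1.10258468e+02]
```

View pics/v6.png

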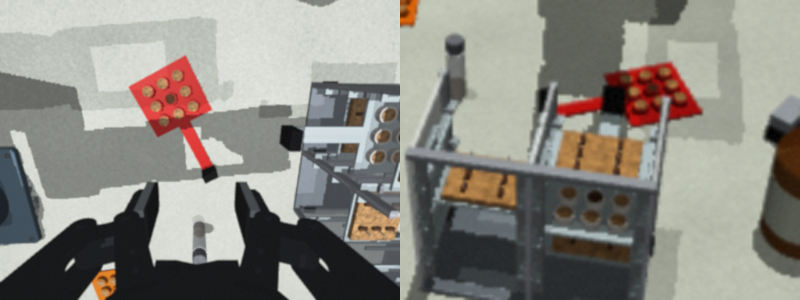

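The pictures show the tray flat in the left bay's middle level, the gripper clear, and the boards and bench items in place.

```bash
python3 -c "
from rig import hand_in;print(hand_in())"
```

```text
the job is handed in; nothing more can be done
None
```

I slid the specimen tray onto the free middle rail pair of the left bay, let it go and handed the job in. The hand-in gives no verdict. The clock stood at 29.8 s at the last check, against the 59 s limit.

- **Insertion:** nothing touched until the back stops answered with 6 N, with the plate's leading edge about 130 mm in. I drew back about 1.5 mm and lowered until the vertical force read 4.3 N up. I then opened the jaw and backed off, with wrist forces near zero.
- **Position in the rack:** the tray's middle is about 75 mm behind the rack's front and within about 1 mm of the bay's middle. It is square to the rack.
- **Flatness and height:** the front and rear cups agree in height (119.4 and 119.6 mm), so the plate is flat. The camera heights put its underside at 105–106 mm against a rail height of 105 mm.
- **Boards and bench things:** they looked unmoved in the last pictures, but I judged this by eye and did not measure it.

**Readings that disagreed:**
- While lowering, a sideways force of -5.3 N built up along x. I took it for friction at the plate's nose; it went away on release.
- The side camera's few points on the neck gave a slope of 0.04. The wrist camera, with far more points, gave about 0.001, and I trusted that one.

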